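# Pack slide boxes into the transport carrier and lock it

## Robot

A 6-joint arm with a two-finger parallel gripper is mounted at the origin on the work surface. World frame = base frame: x ahead of the robot, y to its left, z up, the work surface at z = 0. Lengths are in m, angles in rad, forces in N, time in s.
With the tool pointing down it reaches from about 0.35 to 0.975 m from the base axis. Payload 4.9 kg.
Tool frame: the origin (TCP) lies at the very end of the fingers, on their centre line; the grasp point (between the pads) lies 19 mm behind it; z points along the fingers, y is the line along which they close (so a half turn about z gives the same grasp; the last joint's range is limited). The gripper opens to 85 mm and grips with 20 to 120 N. Pads are 22 mm wide; open, the fingers measure 114 mm over their backs; the gripper's body (76 mm by 85 mm) begins 54 mm behind the grasp point. The pads swing forward as they close: fully open they stand 13 mm farther back than shut.
Start: joints at [-0.119, 0.053, 1.613, -0, 1.476, -0.119], TCP at [0.625, 0, 0.231] pointing down, gripper open.
Joint ranges: [-3.01, 3.01], [-1.01, 2.22], [0.06, 2.58], [-1.02, 4.17], [0.09, 2.62], [-3.14, 3.14]. Speed limits (rad/s): [2.57, 2.57, 3.14, 3.14, 3.14, 3.14].

## Interface

Orientations are given as a unit quaternion [w, x, y, z].
In Python, from plant import manip gives the robot as it stands.
- The arm moves only by the shell command python3 -m pendant 'ROWS'. ROWS is JSON, a list of rows, each a list of 3 entries, a list of its own where there are three numbers: the opening, from 0 (shut) to 1 (fully open), then the shift along the tool's x, y, z in units of 12 cm (1.0 is 12 cm), then the turn about the tool's z in units of pi rad (1.0 is pi rad). In form: [[gripper, [dx, dy, dz], roll], ...]. A call has 1 to 10 rows; each row is the pose to reach, as a shift and turn from the pose commanded when the call began, along the tool's axes at that moment, turning the shorter way round; what a row does not reach only later rows make up. A row lasts 1/10 s, in which the tool goes at most 50 mm and 8.59 degrees, less where a joint would pass 70% of its speed; a pose out of reach is approached as far as the arm can. A call with a number of a shift or a turn outside -1 to 1 is refused whole. A call with a gripper value outside its range is refused whole. The fingers move at their own pace and stop on an object; the grip force is fixed at half the most. Time passes only in rows, so rows that repeat a pose let the fingers close. It gives the time, the measured TCP pose, the force, the opening and the grip force at its end, in the units of the state.
- manip.state(): the state, without advancing time (a new reading comes with each control period).
- manip.grab_frame(name): name is "scene" or "side" or "wrist"; returns a dict with "img" (420x560x3 uint8, red, green, blue), "fx", "fy", "cx", "cy" (pixels), "eye" and "rotation" of the camera in the world; the wrist camera has in their place "tool_from_camera" (4x4, takes a point from camera to tool coordinates, whose origin is the TCP and whose axes are the flange's). Camera axes: x right, y down, z forward; pixel columns grow to the right and rows downward; lengths in m; the calibration is good to about 2 mm. A picture is of the moment at which its call begins: read the wrist's pose just before it. There is no depth.
- manip.job_done(): hands the job in; it is judged then, once.
The state is a dict: "time": time; "joint_pos": joint angles; "joint_vel": joint speeds; "joint_efforts": joint torques, N m; "tool_pos": TCP position; "tool_rot": TCP orientation; "contact_force": force on the tool from outside, world axes, zero at the start; "ft_torque": the same for the moment, N m; "gripper_width": opening from 0.0 (shut) to 1.0 (fully open); "grasp_force": force on a finger pad.
Only numpy, scipy, OpenCV 4.12 (cv2) and the standard library are available. Lean on these libraries where they do the work, as an engineer would, in place of code of your own. Each camera call takes 0.05 s, during which the arm holds its last target. There are 200 camera calls.

## Task

Pack the three slide boxes into the metal carrier as one square pile for transport: the deep box at the bottom, the two flat ones on top in either order, every box lying flat with its far end against the carrier's end stop and its long side against the side fence. Feel for the stop and the fence gently, without ramming the boxes. Then slide the lock at the near end across the pile to the end of its travel, and leave the other things on the bench where they are.

Things in the scene. Friction and masses are not known exactly. Their poses are not given: they have to be found in the camera images.
- deep_box: The deep slide box: closed white plastic box 100 x 60 x 24 mm (x, y, z), a grey seam round it and a blank paper label on its lid, 0.12 to 0.21 kg. Origin: centre of its underside; x along its length. Lies flat on the bench at the start; either way round is right.
- flat_box_a: A flat slide box: same look and footprint, 100 x 60 x 16 mm, about 0.11 kg. Origin: centre of its underside; x along its length.
- flat_box_b: The other flat slide box, the same as flat_box_a (100 x 60 x 16 mm). Origin: centre of its underside; x along its length.
- carrier: Transport carrier, fixed: level aluminium base plate 220 x 150 x 10 mm; the pile stands on its top (z = 10 mm). Origin: on the bench under the middle of the pile's place; +x to the end stop, -x to the lock, +y to the side fence. Stop, fence and lock sit on one rigid steel bracket, clamped anywhere from -10 to +10 mm along x; this offset is not reported: feel for it.
- stop_mid (a point): Point on the carrier's plate where the foot of the end stop's near face is when the bracket's offset is zero (carrier x = 50, y = 0, z = 10 mm; it does not follow the offset). The stop is an upright steel plate 6 mm thick, y from -38 to +38 mm, top at z = 66 mm. A box against stop and fence has its centre at carrier x = offset, y = 0.
- fence_mid (a point): Point on the carrier's plate at the foot of the side fence's inner face when the offset is zero (carrier x = 38, y = 30, z = 10 mm). The fence is an upright steel plate 6 mm thick, x from +20 to +56 mm (plus offset) only, top at z = 66 mm; its inner face is always at y = +30 mm.
- lock (a joint): Lock slide position in m: 0 to 0.006 at the start (open), 0.050 at its end stop; slides to carrier +y, about 2 N friction. Its steel blade (4 mm thick, 44 mm long, z 16 to 62 mm) has its pile-side face at carrier x = -53 mm plus offset: 3 mm clear of a pile that is home; a box not home blocks it. Open at 0, it stands at y from -89 to -45 mm, beside the pile.
- rib_mid (a point): Fixed point of the carrier at its x = -84, y = -67, z = 60 mm: the middle of the lock's grip rib, 10 mm below the rib's top, when the lock reads 0 and the offset is zero (it follows neither). The rib is a black upright bar, 46 mm long along the carrier's x, 12 mm wide along y, z from 27 to 70 mm, just on the near side (-x) of the blade and moving with it.
- vial0: Bystander: small amber vial, 22 mm across, 48 mm tall; origin under its centre.
- vial1: Bystander: small amber vial, 22 mm across, 48 mm tall; origin under its centre.
- beaker: Bystander: glass beaker, 64 mm across, 80 mm tall; origin under its centre.
- mailer: Bystander, not to be packed: small white slide mailer, 82 x 30 x 18 mm; origin under its centre, x along its length.
- tube_rack: Bystander, fixed: green tube rack 200 x 85 mm, 75 mm tall with its tubes; origin under its centre, x along its length.
Mind the look-alikes: they are no part of the job. What is shaped like the flat_box_a but black or purple is not meant. What is shaped like the flat_box_b but turquoise is not meant.

How it is judged:
On the way:
1. the three boxes stand in the carrier as a square pile, deep box at the bottom, while the lock is still open (x of deep_box in the frame of carrier between -0.016 and 0.016 m and y of deep_box in the frame of carrier between -0.006 and 0.006 m and angle between the x axis of each of deep_box, flat_box_a, flat_box_b and the x axis of carrier, either way round below 0.08 rad and angle between each of deep_box, flat_box_a, flat_box_b's own z axis and vertical below 0.06 rad and x of flat_box_a in the frame of carrier between -0.016 and 0.016 m and y of flat_box_a in the frame of carrier between -0.006 and 0.006 m and x of flat_box_b in the frame of carrier between -0.016 and 0.016 m and y of flat_box_b in the frame of carrier between -0.006 and 0.006 m and z of deep_box in the frame of carrier between 0.007 and 0.013 m and horizontal distance between each of flat_box_a, flat_box_b and deep_box below 0.006 m and z of flat_box_a in the frame of carrier between 0.031 and 0.053 m and z of flat_box_b in the frame of carrier between 0.031 and 0.053 m and horizontal distance between flat_box_a and flat_box_b below 0.006 m and value of joint lock below 0.015 m), for 0.2 s.
At the end, for the whole second after the job is handed in: Deep box on the carrier plate, both flat boxes on it, all flat, within 4 mm of the fence and of one another, parallel to the carrier within 3 degrees; lock within 3 mm of its end stop, which it reaches only if every box is within 3 mm of the end stop; all at rest (x of deep_box in the frame of carrier between -0.016 and 0.016 m and y of deep_box in the frame of carrier between -0.004 and 0.004 m and angle between the x axis of each of deep_box, flat_box_a, flat_box_b and the x axis of carrier, either way round below 0.05 rad and angle between each of deep_box, flat_box_a, flat_box_b's own z axis and vertical below 0.06 rad and x of flat_box_a in the frame of carrier between -0.016 and 0.016 m and y of flat_box_a in the frame of carrier between -0.004 and 0.004 m and x of flat_box_b in the frame of carrier between -0.016 and 0.016 m and y of flat_box_b in the frame of carrier between -0.004 and 0.004 m and z of deep_box in the frame of carrier between 0.007 and 0.013 m and horizontal distance between each of flat_box_a, flat_box_b and deep_box below 0.004 m and z of flat_box_a in the frame of carrier between 0.031 and 0.053 m and z of flat_box_b in the frame of carrier between 0.031 and 0.053 m and horizontal distance between flat_box_a and flat_box_b below 0.004 m and linear speed of each of deep_box, flat_box_a, flat_box_b below 0.01 m/s and value of joint lock above 0.047 m); the robot touches nothing.
It fails at once if a box is rammed against the end stop, fence or lock (more than 40 N) (contact force between any of deep_box, flat_box_a, flat_box_b and carrier above 40 N).
It fails at once if a bystander is moved by more than 20 mm (distance of any of vial0, vial1, beaker, mailer from where it was at the start of the episode above 0.02 m).
It also fails if it takes over 72 s, if anything falls off the work surface, if the arm or the gripper's body presses on something with over 40 N, if the wrist force passes 120 N, or if a joint passes its speed limit or range.

## Working session

There is one attempt and no reset: what is moved stays moved. The work goes in short steps, Python scripts to look and compute and a shell command to move; the robot and the scene stay as the last step left them, time stands still between calls to the robot, and variables do not carry over. Pictures are saved under pics/ and viewed, at most 10 in all, crops included, and the job is handed in when it is done.

```bash
mkdir -p pics; ls
python3 - <<'E'
from plant import manip
import cv2,numpy as np
s=manip.state();print({k:np.round(v,4).tolist() for k,v in s.items()})
for n in("scene","side"):
    f=manip.grab_frame(n);cv2.imwrite(f"pics/{n}0.png",f["img"][:,:,::-1]);print(n,f["fx"],f["fy"],f["cx"],f["cy"],f["eye"],f["rotation"])
E
```

```text
pics
{'time': 0.0, 'joint_pos': [-0.119, 0.0534, 1.6143, -0.0, 1.476, -0.119], 'joint_vel': [-0.0011, -0.0007, -0.0007, 0.0006, -0.0018, 0.0001], 'joint_efforts': [0.0003, -39.367, -37.0176, -0.0002, 0.0069, -0.0], 'tool_pos': [0.6244, 0.0001, 0.2301], 'tool_rot': [-0.0008, 0.7071, 0.7071, -0.0007], 'contact_force': [-0.0233, 0.2375, -0.3649], 'ft_torque': [-0.0016, 0.0138, 0.0123], 'grasp_force': 0.0, 'gripper_width': 1.002}
scene 521.1497956312825 521.1497956312825 276.5619580924384 211.03048676346722 [ 1.64089451 -0.01058011  1.01177585] [-0.2894442   0.64680063  0.64012875 -0.29682684]
side 444.00448902873484 444.00448902873484 279.22866466764077 209.50460778370712 [ 0.34221525 -0.84170429  0.71174558] [-0.44207019  0.88712676 -0.11912175  0.0582242 ]
```

Run:
```python
import cv2
for n in("scene","side"):
    cv2.imwrite(f"pics/{n}0b.png",cv2.resize(cv2.imread(f"pics/{n}0.png"),(800,600),interpolation=cv2.INTER_CUBIC))
```

```text
(no output)
```

View pics/scene0b.png

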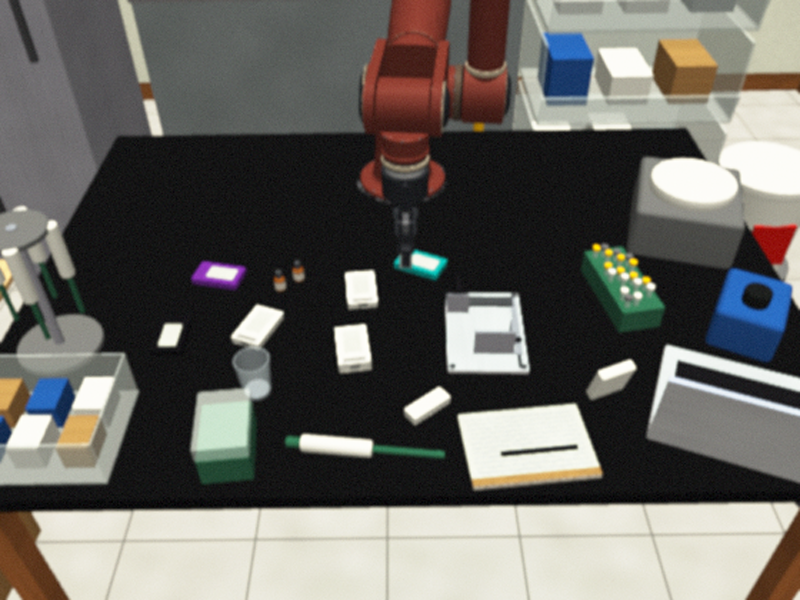

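View pics/side0b.png

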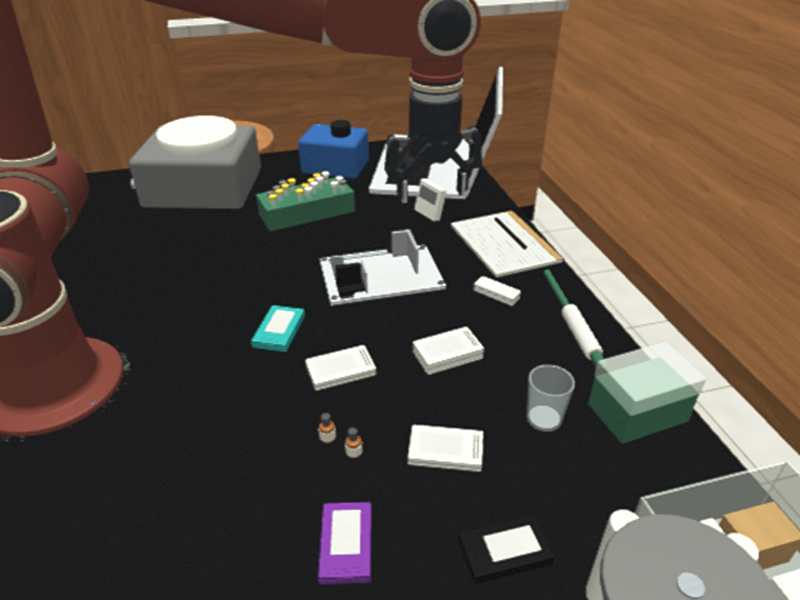

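```bash
cat > h.py <<'E'
import cv2,numpy as np
from scipy.spatial.transform import Rotation as R
def Rq(q): return R.from_quat([q[1],q[2],q[3],q[0]]).as_matrix()
C={"scene":(521.15,276.562,211.030,[1.64089451,-0.01058011,1.01177585],[-0.2894442,0.64680063,0.64012875,-0.29682684]),
"side":(444.004,279.229,209.505,[0.34221525,-0.84170429,0.71174558],[-0.44207019,0.88712676,-0.11912175,0.0582242])}
def proj(n,P):
    f,cx,cy,e,q=C[n]; p=(np.atleast_2d(P)-e)@Rq(q); return np.c_[f*p[:,0]/p[:,2]+cx,f*p[:,1]/p[:,2]+cy]
def back(n,uv,z):
    f,cx,cy,e,q=C[n]; uv=np.atleast_2d(uv).astype(float)
    d=np.c_[(uv[:,0]-cx)/f,(uv[:,1]-cy)/f,np.ones(len(uv))]@Rq(q).T
    e=np.array(e); return e+d*((z-e[2])/d[:,2])[:,None]
E
python3 - <<'E'
from h import *
a=np.array
for n,pts in (("scene",[(486,332),(361,289),(352,347),(258,326)]),("side",[(383,270),(340,367),(448,350),(446,447)])):
    print(n,np.round(back(n,a(pts)*.7,.01),3).tolist())
# mosaic
def crop(n,x0,y0,x1,y1,w,h):
    return cv2.resize(cv2.imread(f"pics/{n}0.png")[y0:y1,x0:x1],(w,h),interpolation=cv2.INTER_CUBIC)
top=np.hstack([crop("scene",300,195,380,270,400,375-75),crop("side",215,155,320,215,400,300)])
# boxes: scene x 155-275 , y 180-265 ; side x 205-345,y 220-335
bot=np.hstack([crop("scene",155,180,275,270,400,300),crop("side",205,220,345,335,400,300)])
cv2.imwrite("pics/mos.png",np.vstack([top,bot]))
E
```

```text
scene [[0.583, 0.158, 0.01], [0.448, -0.09, 0.01], [0.62, -0.102, 0.01], [0.558, -0.291, 0.01]]
side [[0.58, 0.156, 0.01], [0.446, -0.094, 0.01], [0.627, -0.101, 0.01], [0.559, -0.294, 0.01]]
```

View pics/mos.png

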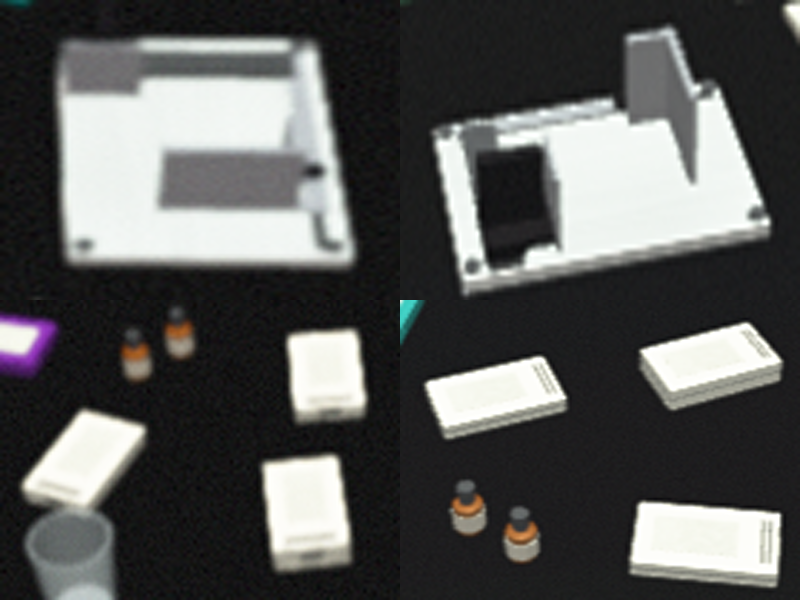

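Candidates: three white boxes at side-view (340,367), (448,350), (446,447); excluded: mailer (497,290), turquoise (278,327), purple (346,541), black (505,548). The crop shows that the box at side (448,350) has the thicker walls, so that is the deep box. It also shows the stop, the fence and the lock with its black rib on the carrier, with carrier +x/+y close to world +x/+y.

```bash
cat >> h.py <<'E'
def rect(c,l,w,z):
    x,y,a=c; r=np.array([[np.cos(a),-np.sin(a)],[np.sin(a),np.cos(a)]])
    p=np.array([[1,1],[1,-1],[-1,-1],[-1,1]])*[l/2,w/2]@r.T+[x,y]; return np.c_[p,np.full(4,z)]
E
python3 - <<'E'
from h import *
from scipy.optimize import minimize,least_squares
K=4
M={}
for n in C:
    g=cv2.imread(f"pics/{n}0.png").min(2); g=cv2.resize(g,None,fx=K,fy=K,interpolation=cv2.INTER_LINEAR); M[n]=(g>95).astype(np.uint8)
def cost(p,h,ret=0):
    t=0;o=[]
    for n in C:
        q=np.vstack([proj(n,rect(p,.1,.06,z)) for z in(0,h)]); hull=cv2.convexHull(((q+.5)*K-.5).astype(np.float32))
        m=np.zeros_like(M[n]); cv2.fillConvexPoly(m,np.round(hull*16).astype(np.int32),1,shift=4)
        c=q.mean(0)*K; y0,y1,x0,x1=int(c[1]-120),int(c[1]+120),int(c[0]-130),int(c[0]+130)
        lab=cv2.connectedComponents(M[n])[1] if 0 else None
        a=M[n][y0:y1,x0:x1];b=m[y0:y1,x0:x1]
        k=cv2.dilate(b,np.ones((41,41)))
        v=((a!=b)&(k>0)).sum();t+=v;o.append(int(v))
    return o if ret else t
for x,y in((.447,-.092),(.623,-.101),(.558,-.292)):
  for h in(.016,.024):
    best=None
    for a0 in np.linspace(-1.2,1.2,9):
        r=minimize(cost,[x,y,a0],args=(h,),method="Nelder-Mead",options=dict(initial_simplex=np.array([[x,y,a0],[x+.01,y,a0],[x,y+.01,a0],[x,y,a0+.2]]),maxiter=120))
        if best is None or r.fun<best.fun:best=r
    print(h,np.round(best.x,4),cost(best.x,h,1))
# carrier corners
sc=np.array([(65,40),(318,38),(352,262),(68,265)])/[5,4]+[300,195]
sd=np.array([(435,130),(712,82),(768,230),(465,285)]);sd=(sd-[400,0])/[400/105,5]+[215,155]
print(np.round(back("scene",sc-.4,.01),4).tolist());print(np.round(back("side",sd-.4,.01),4).tolist())
def f(p):
    q=rect(p,.22,.15,.01) # ++,+-,--,-+
    return np.r_[(proj("scene",q)[[2,3,0,1]]-sc+.4).ravel(),(proj("side",q)[[3,0,1,2]]-sd+.4).ravel()]
r=least_squares(f,[.58,.157,0]);print(np.round(r.x,4),np.round(r.fun,1))
E
```

```text
0.016 [ 0.4468 -0.0892  0.0935] [1344, 245]
0.024 [ 0.4466 -0.091   0.1221] [1043, 2137]
0.016 [ 0.6259 -0.0995  0.13  ] [2348, 2153]
0.024 [ 0.626  -0.0999  0.1311] [1521, 228]
0.016 [ 0.5577 -0.291  -0.3839] [3144, 679]
0.024 [ 0.5583 -0.2912 -0.3823] [2674, 2517]
[[0.4621, 0.0879, 0.01], [0.4628, 0.2379, 0.01], [0.6909, 0.2262, 0.01], [0.691, 0.0766, 0.01]]
[[0.4679, 0.2312, 0.01], [0.6844, 0.2251, 0.01], [0.6788, 0.0715, 0.01], [0.4632, 0.0801, 0.01]]
[ 0.5755  0.1559 -0.0352] [-1.   0.2 -0.8  1.2  0.1 -0.8 -0.  -2.3 -0.1 -0.7  1.  -0.5  0.7 -1.4
 -0.4 -1. ]
```

```bash
python3 -m pendant '[[1,[1,-0.4,-0.6],-0.47],[1,[1,-0.4,-0.6],-0.47],[1,[1,-0.4,-0.6],-0.47],[1,[1,-0.4,-0.6],-0.47],[1,[1,-0.4,-0.6],-0.47],[1,[1,-0.4,-0.6],-0.47],[1,[1,-0.4,-0.6],-0.47],[1,[1,-0.4,-0.6],-0.47],[1,[1,-0.4,-0.6],-0.47],[1,[1,-0.4,-0.6],-0.47]]'
python3 - <<'E'
from plant import manip
import cv2,numpy as np,pickle
s=manip.state();print(s["time"],s["tool_pos"],s["tool_rot"])
f=manip.grab_frame("wrist");pickle.dump((s,f),open("w1.pkl","wb"));print({k:v for k,v in f.items() if k!="img"})
cv2.imwrite("pics/w1.png",cv2.resize(f["img"][:,:,::-1],(800,600),interpolation=cv2.INTER_CUBIC))
E
```

```text
time: 1.1
tool_pos: [0.5767, 0.12, 0.3026]
tool_rot: [-0.001, 0.044, 0.999, -0.0]
contact_force: [0.4, 0.9, 0.2]
gripper_width: 0.998
grasp_force: 0.0
1.1 [0.57668169 0.11998173 0.30256376] [-5.93236664e-04  4.43040397e-02  9.99017915e-01 -8.11405217e-05]
{'fx': 314.7842869722635, 'fy': 314.7842869722635, 'cx': 275.6734705450772, 'cy': 205.5121370192256, 'tool_from_camera': array([[-6.06290006e-04, -9.65706075e-01, -2.59637072e-01,
         6.66603675e-02],
       [ 9.99999728e-01, -6.94727655e-04,  2.48858436e-04,
         7.84322647e-04],
       [-4.20701157e-04, -2.59636850e-01,  9.65706233e-01,
        -1.43786025e-01],
       [ 0.00000000e+00,  0.00000000e+00,  0.00000000e+00,
         1.00000000e+00]])}
```

View pics/w1.png

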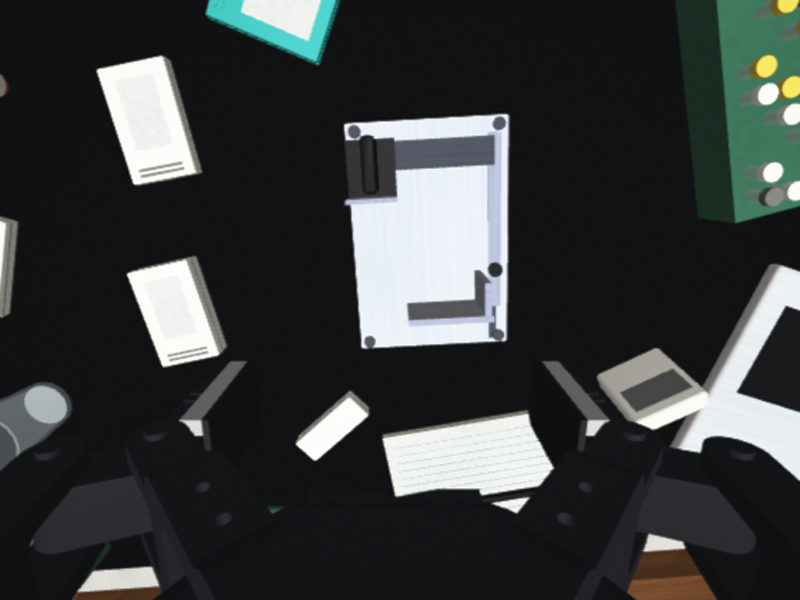

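The wrist view shows the whole carrier (345–510, 115–348), with the lock block at top left (370,168), the stop at (450,312) and the fence at (483,295). I'll enlarge it.

Run:
```python
import pickle,cv2
s,f=pickle.load(open("w1.pkl","rb"))
i=f["img"][72:252,232:368,::-1]
a=cv2.resize(i[:90],None,fx=5.88,fy=5.88,interpolation=cv2.INTER_CUBIC)[:,:800]
cv2.imwrite("pics/w1c.png",cv2.resize(f["img"][72:252,232:368,::-1],(453,600),interpolation=cv2.INTER_CUBIC)) # x3.333
```

```text
(no output)
```

View pics/w1c.png

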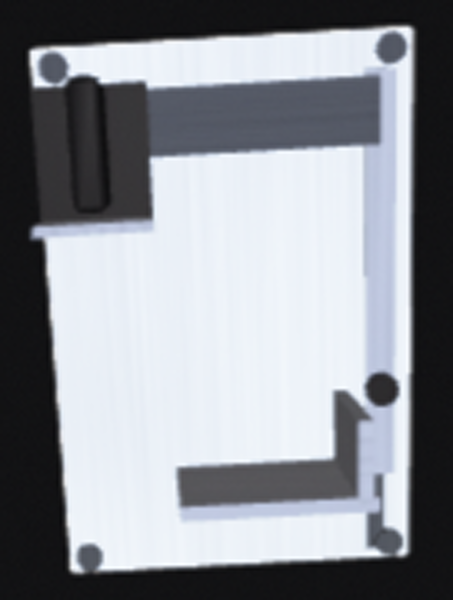

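```bash
cat >> h.py <<'E'
def wback(s,f,uv,z):
    uv=np.atleast_2d(uv).astype(float);T=np.eye(4);T[:3,:3]=Rq(s["tool_rot"]);T[:3,3]=s["tool_pos"];T=T@f["tool_from_camera"]
    d=np.c_[(uv[:,0]-f["cx"])/f["fx"],(uv[:,1]-f["cy"])/f["fy"],np.ones(len(uv))]@T[:3,:3].T
    e=T[:3,3]; return e+d*((z-e[2])/d[:,2])[:,None]
E
python3 - <<'E'
from h import *
import pickle
s,f=pickle.load(open("w1.pkl","rb"))
g=lambda p,z:np.round(wback(s,f,(np.array(p)+.5)/(10/3)-.5+[232,72],z),4)
c=g([(30,47),(413,26),(409,554),(73,573)],.01)
print("plate",c.tolist(),c.mean(0))
d=[c[3]-c[0],c[2]-c[1]];print([np.linalg.norm(v) for v in d],[np.arctan2(v[1],v[0]) for v in d],[np.arctan2(-v[0],v[1]) for v in(c[1]-c[0],c[2]-c[3])],np.linalg.norm(c[1]-c[0]),np.linalg.norm(c[2]-c[3]))
print("stopfoot",g([(177,467),(335,460)],.01).tolist());print("stoptop",g([(181,507),(358,497)],.066).tolist())
print("fencefoot",g([(335,390),(335,460)],.01).tolist());print("fencetop",g([(358,420),(358,497)],.066).tolist())
print("blade top",g([(32,230),(152,220)],.062).tolist(),"rib top",g([(85,78),(91,210)],.07).tolist())
h=lambda p,z:np.round(wback(s,f,(np.array(p)+.5)*.7-.5,z),4)
for nm,p,z in(("deep top",[(128,271),(192,257),(223,348),(163,366)],.024),("A top",[(97,69),(163,56),(199,172),(135,184)],.016)):
    q=h(p,z);v=(q[3]+q[2]-q[0]-q[1]);print(nm,q.mean(0),np.arctan2(v[1],v[0]),np.linalg.norm(v)/2)
E
```

```text
plate [[0.4619, 0.0853, 0.01], [0.4676, 0.2346, 0.01], [0.6864, 0.2276, 0.01], [0.6821, 0.0785, 0.01]] [0.5745 0.1565 0.01  ]
[np.float64(0.22030497043870806), np.float64(0.2189119457681558)] [np.float64(-0.030871206440783745), np.float64(-0.031981778903805)] [np.float64(-0.03815963182938304), np.float64(-0.02883171328152388)] 0.1494087681496638 0.1491619924779768
stopfoot [[0.6373, 0.1286, 0.01], [0.6403, 0.1968, 0.01]]
stoptop [[0.637, 0.1286, 0.066], [0.639, 0.1959, 0.066]]
fencefoot [[0.6094, 0.1982, 0.01], [0.6403, 0.1968, 0.01]]
fencetop [[0.6089, 0.197, 0.066], [0.639, 0.1959, 0.066]]
blade top [[0.5292, 0.0837, 0.062], [0.5295, 0.127, 0.062]] rib top [[0.4801, 0.1084, 0.07], [0.5238, 0.106, 0.07]]
deep top [ 0.62235 -0.0976   0.024  ] 0.12105467649627426 0.09771509607015692
A top [ 0.446475 -0.088675  0.016   ] 0.10843376736159131 0.09933340324382331
```

```bash
cat > go.py <<'E'
# usage: go.py x y z boxyaw -> tool shift/12cm and roll needed now
import sys;from h import *;from plant import manip
s=manip.state();x,y,z,a=map(float,sys.argv[1:5]);Rm=Rq(s["tool_rot"])
d=Rm.T@(np.array([x,y,z])-s["tool_pos"])/.12
ty=np.arctan2(Rm[1,1],Rm[0,1]);w=(a+np.pi/2-ty);w=(w+np.pi/2)%np.pi-np.pi/2
print("t",round(s["time"],2),"pos",np.round(s["tool_pos"],4),"yaw",round(ty-np.pi/2,4),"F",np.round(s["contact_force"],1),"w",np.round(s["gripper_width"],3),"g",np.round(s["grasp_force"],1))
print("shift",np.round(d,3),"roll",round(-w/np.pi,4))
E
python3 -m pendant '[[1,[-0.5,-1,1],-0.07],[1,[-0.5,-1,1],-0.07],[1,[-0.5,-1,1],-0.07],[1,[-0.5,-1,1],-0.07],[1,[-0.5,-1,1],-0.07]]'; python3 go.py .6165 -.100 .04 .126
```

```text
time: 1.65
tool_pos: [0.6233, -0.0074, 0.1779]
tool_rot: [-0.004, -0.06, 0.998, 0.001]
contact_force: [-0.9, 0.4, -0.2]
gripper_width: 1.0
grasp_force: 0.0
t 1.65 pos [ 0.6233 -0.0074  0.1779] yaw 0.1201 F [-0.9  0.4 -0.2] w 1.0 g 0.0
shift [ 0.139 -0.761  1.149] roll -0.0019
```

```bash
python3 -m pendant '[[1,[0.1,-0.76,0.5],0],[1,[0.1,-0.76,0.7],0],[1,[0.1,-0.76,1],0],[1,[0.1,-0.76,1],0],[1,[0.1,-0.76,1],0],[1,[0.1,-0.76,1],0]]'; python3 go.py .6165 -.100 .006 .126
```

```text
time: 2.25
tool_pos: [0.6267, -0.0963, 0.0662]
tool_rot: [0.002, -0.063, 0.998, -0.0]
contact_force: [1.5, -0.7, 0.4]
gripper_width: 0.998
grasp_force: 0.0
t 2.25 pos [ 0.6267 -0.0963  0.0662] yaw 0.1264 F [ 1.5 -0.7  0.4] w 0.998 g 0.0
shift [ 0.091 -0.02   0.501] roll 0.0001
```

```bash
python3 -m pendant '[[1,[0.09,-0.02,0.2],0],[1,[0.09,-0.02,0.35],0],[1,[0.09,-0.02,0.5],0],[1,[0.09,-0.02,0.5],0],[1,[0.09,-0.02,0.5],0]]'; python3 go.py .6165 -.100 .006 .126;python3 - <<'E'
from plant import manip;import cv2
cv2.imwrite("pics/g1.png",manip.grab_frame("wrist")["img"][:,:,::-1])
E
```

```text
time: 2.75
tool_pos: [0.6147, -0.1004, 0.0032]
tool_rot: [-0.0, -0.063, 0.998, 0.0]
contact_force: [0.5, 0.1, -0.1]
gripper_width: 1.001
grasp_force: 0.0
t 2.75 pos [ 0.6147 -0.1004  0.0032] yaw 0.1261 F [ 0.5  0.1 -0.1] w 1.001 g 0.0
shift [-0.015  0.002 -0.024] roll 0.0
```

View pics/g1.png

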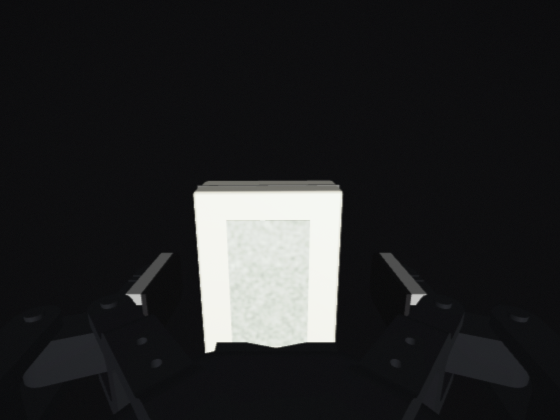

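The box sits between the open fingers (195–341) and is well aligned. I'll close on it.

```bash
python3 -m pendant '[[0,[0,0,-0.02],0],[0,[0,0,-0.02],0],[0,[0,0,-0.02],0],[0,[0,0,-0.02],0],[0,[0,0,-0.02],0],[0,[0,0,-0.02],0],[0,[0,0,-0.02],0],[0,[0,0,-0.02],0]]';  python3 go.py .5718 .160 .1 -.032
```

```text
time: 3.6
tool_pos: [0.6162, -0.1014, 0.0078]
tool_rot: [0.002, -0.063, 0.998, -0.001]
contact_force: [-0.4, -0.4, 6.0]
gripper_width: 0.681
grasp_force: 67.1
t 3.6 pos [ 0.6162 -0.1014  0.0078] yaw 0.1255 F [-0.4 -0.4  6. ] w 0.681 g 67.1
shift [ 0.092  2.206 -0.772] roll 0.0501
```

```bash
python3 -m pendant '[[0,[0,0,-0.4],0],[0,[0,0,-0.8],0],[0,[0,0.4,-0.8],0.03],[0,[0,0.8,-0.8],0.05],[0,[0.05,1,-0.8],0.05]]'; python3 -m pendant '[[0,[0,0.4,0],0],[0,[0,0.8,0],0],[0,[0,1,0],0],[0,[0,1,0],0],[0,[0,1,0],0]]';  python3 go.py .568 .1646 .05 -.032
```

```text
time: 4.1
tool_pos: [0.5929, 0.0203, 0.1018]
tool_rot: [-0.0, 0.015, 1.0, 0.001]
contact_force: [-0.3, -0.2, -2.6]
gripper_width: 0.68
grasp_force: 66.3
time: 4.6
tool_pos: [0.5967, 0.1376, 0.1011]
tool_rot: [-0.001, 0.015, 1.0, -0.0]
contact_force: [-0.4, 0.4, -2.1]
gripper_width: 0.683
grasp_force: 66.3
t 4.6 pos [0.5967 0.1376 0.1011] yaw -0.0302 F [-0.4  0.4 -2.1] w 0.683 g 66.3
shift [0.246 0.218 0.426] roll 0.0006
```

```bash
python3 -m pendant '[[0,[0.25,0.22,0],0],[0,[0.25,0.22,0],0],[0,[0.25,0.22,0],0],[0,[0.25,0.22,0.2],0],[0,[0.25,0.22,0.4],0],[0,[0.25,0.22,0.62],0],[0,[0.25,0.22,0.62],0],[0,[0.25,0.22,0.62],0]]';  python3 go.py .568 .1646 .018 -.032;python3 - <<'E'
from plant import manip;import cv2
cv2.imwrite("pics/p1.png",manip.grab_frame("wrist")["img"][:,:,::-1])
E
```

```text
time: 5.4
tool_pos: [0.5684, 0.1637, 0.0272]
tool_rot: [-0.0, 0.016, 1.0, -0.0]
contact_force: [0.5, -0.1, -1.8]
gripper_width: 0.683
grasp_force: 66.2
t 5.4 pos [0.5684 0.1637 0.0272] yaw -0.0328 F [ 0.5 -0.1 -1.8] w 0.683 g 66.2
shift [0.004 0.008 0.077] roll -0.0003
```

View pics/p1.png

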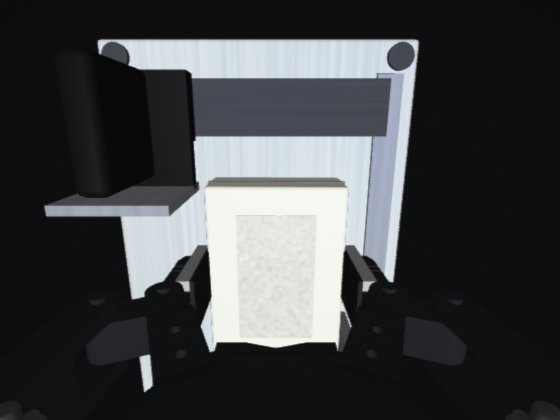

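The held box is in the carrier area with clear space to the blade (left, 205) and the rail (right, 375). I'll lower it gently.

```bash
python3 -m pendant '[[0,[0,0,0.03],0],[0,[0,0,0.06],0],[0,[0,0,0.06],0]]'; python3 -m pendant '[[0,[0,0,0.01],0],[0,[0,0,0.02],0],[0,[0,0,0.02],0]]'
```

```text
time: 5.75
tool_pos: [0.5683, 0.1647, 0.0203]
tool_rot: [0.0, 0.016, 1.0, 0.0]
contact_force: [0.5, -0.4, -2.4]
gripper_width: 0.681
grasp_force: 66.3
time: 6.05
tool_pos: [0.5683, 0.1648, 0.018]
tool_rot: [0.0, 0.016, 1.0, 0.0]
contact_force: [0.2, 0.7, 0.2]
gripper_width: 0.684
grasp_force: 66.4
```

```bash
python3 -m pendant '[[0,[-0.02,0,0],0],[0,[-0.04,0,0],0],[0,[-0.06,0,0],0],[0,[-0.07,0,0],0],[0,[-0.07,0,0],0]]'; python3 -m pendant '[[0,[-0.008,0,0],0],[0,[-0.016,0,0],0],[0,[-0.016,0,0],0]]'
```

```text
time: 6.55
tool_pos: [0.577, 0.1645, 0.0179]
tool_rot: [0.0, 0.016, 1.0, 0.0]
contact_force: [-1.0, 0.0, 1.2]
gripper_width: 0.683
grasp_force: 66.7
time: 6.85
tool_pos: [0.5784, 0.1645, 0.0179]
tool_rot: [-0.0, 0.016, 1.0, -0.0]
contact_force: [-2.9, 0.2, 4.7]
gripper_width: 0.679
grasp_force: 67.0
```

```bash
python3 -m pendant '[[0,[-0.008,0,0],0],[0,[-0.008,0,0],0]]'; python3 -m pendant '[[0,[-0.008,0,0],0],[0,[-0.008,0,0],0]]'
```

```text
time: 7.05
tool_pos: [0.5784, 0.1645, 0.0179]
tool_rot: [-0.001, 0.016, 1.0, -0.0]
contact_force: [-7.5, -0.2, 6.6]
gripper_width: 0.682
grasp_force: 67.3
time: 7.25
tool_pos: [0.5784, 0.1645, 0.0179]
tool_rot: [-0.003, 0.016, 1.0, -0.0]
contact_force: [-11.3, -0.3, 10.2]
gripper_width: 0.683
grasp_force: 67.6
```

```bash
python3 -m pendant '[[0,[0.01,0.01,-0.005],0],[0,[0.01,0.02,-0.005],0],[0,[0.01,0.025,-0.005],0],[0,[0.01,0.025,-0.005],0]]'; python3 -m pendant '[[0,[0,0.008,0],0],[0,[0,0.008,0],0]]'; python3 -m pendant '[[0,[0,0.008,0],0],[0,[0,0.008,0],0]]'
```

```text
time: 7.65
tool_pos: [0.5784, 0.1656, 0.0179]
tool_rot: [-0.001, 0.016, 1.0, -0.002]
contact_force: [-5.8, -6.5, 4.4]
gripper_width: 0.684
grasp_force: 67.0
time: 7.85
tool_pos: [0.5785, 0.1664, 0.0179]
tool_rot: [-0.001, 0.016, 1.0, -0.002]
contact_force: [-5.3, -8.1, 4.4]
gripper_width: 0.683
grasp_force: 67.0
time: 8.05
tool_pos: [0.5785, 0.1671, 0.0179]
tool_rot: [-0.001, 0.016, 1.0, -0.002]
contact_force: [-5.9, -7.6, 5.2]
gripper_width: 0.683
grasp_force: 67.1
```

```bash
python3 -m pendant '[[0,[0,0.008,0],0],[0,[0,0.008,0],0]]'; python3 -m pendant '[[0,[0,0.008,0],0],[0,[0,0.008,0],0]]'
```

```text
time: 8.25
tool_pos: [0.5785, 0.1672, 0.0179]
tool_rot: [-0.002, 0.016, 1.0, -0.003]
contact_force: [-6.3, -11.5, 5.7]
gripper_width: 0.683
grasp_force: 67.2
time: 8.45
tool_pos: [0.5785, 0.1673, 0.018]
tool_rot: [-0.002, 0.016, 1.0, -0.004]
contact_force: [-7.1, -14.4, 6.6]
gripper_width: 0.683
grasp_force: 67.2
```

```bash
python3 -m pendant '[[0,[0,0.008,0],0],[0,[0,0.008,0],0]]'
```

```text
time: 8.65
tool_pos: [0.5784, 0.1673, 0.018]
tool_rot: [-0.002, 0.016, 1.0, -0.005]
contact_force: [-7.4, -17.3, 7.2]
gripper_width: 0.684
grasp_force: 67.3
```

```bash
python3 -m pendant '[[0,[0.012,-0.028,-0.01],0],[0,[0.012,-0.028,-0.01],0],[0,[0.012,-0.028,-0.01],0]]'; python3 -m pendant '[[0.8,[0,0,0],0],[0.8,[0,0,0],0],[0.85,[0,0,0],0],[0.85,[0,0,0],0],[0.85,[0,0,0],0],[0.85,[0,0,0],0]]';python3 go.py .5785 .1672 .018 -.032
```

```text
time: 8.95
tool_pos: [0.5779, 0.1672, 0.0189]
tool_rot: [-0.0, 0.016, 1.0, -0.002]
contact_force: [-0.4, -7.4, -0.9]
gripper_width: 0.681
grasp_force: 66.5
time: 9.55
tool_pos: [0.578, 0.169, 0.0196]
tool_rot: [0.0, 0.016, 1.0, 0.0]
contact_force: [0.1, -0.1, 0.7]
gripper_width: 0.843
grasp_force: 0.0
t 9.55 pos [0.578  0.169  0.0196] yaw -0.0313 F [ 0.1 -0.1  0.7] w 0.843 g 0.0
shift [-0.005 -0.015  0.013] roll 0.0002
```

```bash
python3 -m pendant '[[0.85,[0,0,-0.3],0],[0.85,[0,0,-0.7],0],[0.85,[0,0,-1],0],[1,[0.3,-0.4,-1],0],[1,[0.6,-0.8,-1],-0.02],[1,[0.9,-1,-1],-0.042],[1,[0.9,-1,-1],-0.042],[1,[0.9,-1,-1],-0.042]]';python3 go.py .4407 -.0896 .05 .105
python3 - <<'E'
from plant import manip
import pickle
s=manip.state();f=manip.grab_frame("scene");pickle.dump(f,open("s2.pkl","wb"))
E
```

```text
time: 10.35
tool_pos: [0.4652, 0.0516, 0.1394]
tool_rot: [0.0, -0.049, 0.999, 0.0]
contact_force: [0.1, 1.4, -0.1]
gripper_width: 0.998
grasp_force: 0.0
t 10.35 pos [0.4652 0.0516 0.1394] yaw 0.0982 F [ 0.1  1.4 -0.1] w 0.998 g 0.0
shift [ 0.319 -1.151  0.745] roll -0.0022
```

```bash
python3 -m pendant '[[1,[0.3,-0.4,0],0],[1,[0.32,-0.8,0],0],[1,[0.32,-1,0.3],0],[1,[0.32,-1,0.6],0],[1,[0.32,-1,0.6],0],[1,[0.32,-1,0.6],0]]';python3 go.py .4407 -.0896 .002 .105
```

```text
time: 11.0
tool_pos: [0.4406, -0.0703, 0.0676]
tool_rot: [-0.001, -0.051, 0.999, 0.0]
contact_force: [0.1, -0.4, 0.0]
gripper_width: 1.001
grasp_force: 0.0
t 11.0 pos [ 0.4406 -0.0703  0.0676] yaw 0.1015 F [ 0.1 -0.4  0. ] w 1.001 g 0.0
shift [ 0.015 -0.16   0.547] roll -0.0011
```

```bash
python3 -m pendant '[[1,[0.015,-0.16,0],0],[1,[0.015,-0.16,0.15],0],[1,[0.015,-0.16,0.3],0],[1,[0.015,-0.16,0.45],0],[1,[0.015,-0.16,0.53],0],[1,[0.015,-0.16,0.53],0],[1,[0.015,-0.16,0.53],0]]';python3 go.py .4407 -.0896 .002 .105;python3 - <<'E'
from plant import manip;import cv2,pickle,numpy as np
f=pickle.load(open("s2.pkl","rb"))["img"][180:290,290:400,::-1]
a=cv2.resize(f,(400,400),interpolation=cv2.INTER_CUBIC);b=cv2.resize(manip.grab_frame("wrist")["img"][120:,80:480,::-1],(400,300))
c=np.zeros((400,800,3),np.uint8);c[:,:400]=a;c[:300,400:]=b;cv2.imwrite("pics/m2.png",c)
E
```

```text
time: 11.7
tool_pos: [0.4415, -0.0902, 0.0054]
tool_rot: [0.001, -0.051, 0.999, -0.0]
contact_force: [-0.2, -0.0, -0.2]
gripper_width: 1.003
grasp_force: 0.0
t 11.7 pos [ 0.4415 -0.0902  0.0054] yaw 0.1015 F [-0.2 -0.  -0.2] w 1.003 g 0.0
shift [0.006 0.006 0.028] roll -0.0011
```

View pics/m2.png

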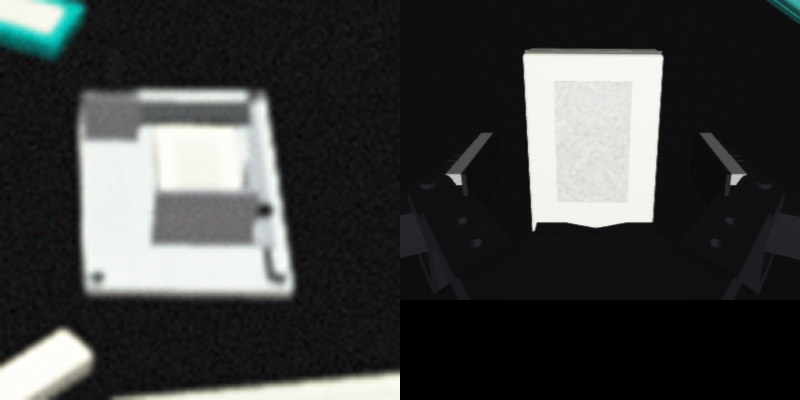

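The deep box stands against the stop in the left panel (200,158), and flat box A is between the fingers in the right panel (593,135). I'll grip A.

```bash
python3 -m pendant '[[1,[0,0.005,0.025],0],[0,[0,0.005,0.025],0],[0,[0,0.005,0.025],0],[0,[0,0.005,0.025],0],[0,[0,0.005,0.025],0],[0,[0,0.005,0.025],0],[0,[0,0.005,0.025],0],[0,[0,0.005,0.025],0]]';  python3 go.py .568 .1646 .1 -.032
```

```text
time: 12.55
tool_pos: [0.4409, -0.09, 0.0018]
tool_rot: [0.001, -0.05, 0.999, -0.0]
contact_force: [-1.3, 0.3, 5.4]
gripper_width: 0.683
grasp_force: 65.1
t 12.55 pos [ 0.4409 -0.09    0.0018] yaw 0.1005 F [-1.3  0.3  5.4] w 0.683 g 65.1
shift [-1.268  2.004 -0.818] roll 0.0422
```

```bash
python3 -m pendant '[[0,[0,0,-0.4],0],[0,[0,0,-0.8],0],[0,[-0.2,0.4,-0.85],0.02],[0,[-0.5,0.8,-0.85],0.042],[0,[-0.7,1,-0.85],0.042],[0,[-0.7,1,-0.85],0.042],[0,[-0.7,1,-0.85],0.042]]'; python3 go.py .570 .164 .1 -.032
```

```text
time: 13.25
tool_pos: [0.511, 0.039, 0.1018]
tool_rot: [-0.001, 0.015, 1.0, -0.0]
contact_force: [0.6, 0.2, -1.4]
gripper_width: 0.68
grasp_force: 65.6
t 13.25 pos [0.511  0.039  0.1018] yaw -0.0292 F [ 0.6  0.2 -1.4] w 0.68 g 65.6
shift [-0.461  1.055  0.013] roll 0.0009
```

```bash
python3 -m pendant '[[0,[-0.3,0.3,0],0],[0,[-0.46,0.7,0],0],[0,[-0.46,1,0],0],[0,[-0.46,1,0],0],[0,[-0.46,1,0],0]]'; python3 go.py .570 .164 .043 -.032
```

```text
time: 13.75
tool_pos: [0.5696, 0.1557, 0.102]
tool_rot: [-0.001, 0.016, 1.0, -0.001]
contact_force: [0.3, -0.3, -0.9]
gripper_width: 0.679
grasp_force: 65.7
t 13.75 pos [0.5696 0.1557 0.102 ] yaw -0.0312 F [ 0.3 -0.3 -0.9] w 0.679 g 65.7
shift [-0.002  0.07   0.492] roll 0.0002
```

```bash
python3 -m pendant '[[0,[0,0.07,0.1],0],[0,[0,0.07,0.25],0],[0,[0,0.07,0.4],0],[0,[0,0.07,0.49],0],[0,[0,0.07,0.49],0],[0,[0,0.07,0.49],0]]'; python3 -m pendant '[[0,[0,0,0.02],0],[0,[0,0,0.04],0],[0,[0,0,0.04],0]]'; python3 go.py .570 .164 .0358 -.032
```

```text
time: 14.35
tool_pos: [0.5708, 0.1643, 0.044]
tool_rot: [-0.0, 0.016, 1.0, -0.0]
contact_force: [0.3, -0.2, -1.4]
gripper_width: 0.679
grasp_force: 65.6
time: 14.65
tool_pos: [0.571, 0.1648, 0.0395]
tool_rot: [0.0, 0.016, 1.0, 0.0]
contact_force: [0.1, 0.1, -0.6]
gripper_width: 0.688
grasp_force: 65.6
t 14.65 pos [0.571  0.1648 0.0395] yaw -0.0314 F [ 0.1  0.1 -0.6] w 0.688 g 65.6
shift [ 0.008 -0.007  0.031] roll 0.0002
```

```bash
python3 -m pendant '[[0,[-0.02,0,0.02],0],[0,[-0.04,0,0.02],0],[0,[-0.06,0,0.02],0],[0,[-0.06,0,0.02],0]]'; python3 -m pendant '[[0,[-0.008,0,0],0],[0,[-0.016,0,0],0],[0,[-0.016,0,0],0]]'
```

```text
time: 15.05
tool_pos: [0.5785, 0.1646, 0.0371]
tool_rot: [0.0, 0.016, 1.0, 0.0]
contact_force: [-0.3, 0.9, -1.0]
gripper_width: 0.684
grasp_force: 65.6
time: 15.35
tool_pos: [0.5801, 0.1645, 0.037]
tool_rot: [0.0, 0.016, 1.0, 0.0]
contact_force: [-0.3, -0.2, -1.7]
gripper_width: 0.68
grasp_force: 65.6
```

```bash
python3 -m pendant '[[0,[-0.01,0,0],0],[0,[-0.01,0,0],0]]'; python3 -m pendant '[[0,[-0.01,0,0],0],[0,[-0.01,0,0],0]]';python3 -m pendant '[[0,[-0.01,0,0],0],[0,[-0.01,0,0],0]]'
```

```text
time: 15.55
tool_pos: [0.5813, 0.1645, 0.037]
tool_rot: [0.0, 0.016, 1.0, 0.0]
contact_force: [0.1, -0.2, -2.2]
gripper_width: 0.68
grasp_force: 65.6
time: 15.75
tool_pos: [0.5817, 0.1645, 0.0366]
tool_rot: [-0.001, 0.016, 1.0, -0.0]
contact_force: [-2.5, 0.0, -0.8]
gripper_width: 0.68
grasp_force: 65.8
time: 15.95
tool_pos: [0.5817, 0.1644, 0.0363]
tool_rot: [-0.002, 0.016, 1.0, -0.0]
contact_force: [-6.5, -0.3, 2.2]
gripper_width: 0.68
grasp_force: 66.1
```

```bash
python3 -m pendant '[[0,[0.007,0.01,-0.004],0],[0,[0.007,0.018,-0.004],0],[0,[0.007,0.018,-0.004],0]]'; python3 -m pendant '[[0,[0,0.01,0],0],[0,[0,0.01,0],0]]'; python3 -m pendant '[[0,[0,0.01,0],0],[0,[0,0.01,0],0]]'
```

```text
time: 16.25
tool_pos: [0.5818, 0.1663, 0.0367]
tool_rot: [-0.001, 0.016, 1.0, -0.0]
contact_force: [-5.0, -1.9, -1.2]
gripper_width: 0.682
grasp_force: 65.7
time: 16.45
tool_pos: [0.5818, 0.167, 0.0367]
tool_rot: [-0.001, 0.016, 1.0, -0.001]
contact_force: [-5.1, -3.5, -1.3]
gripper_width: 0.681
grasp_force: 65.7
time: 16.65
tool_pos: [0.5818, 0.1671, 0.0367]
tool_rot: [-0.002, 0.016, 1.0, -0.002]
contact_force: [-5.2, -6.8, 0.0]
gripper_width: 0.68
grasp_force: 65.8
```

```bash
python3 -m pendant '[[0,[0,0.01,0],0],[0,[0,0.01,0],0]]'
```

```text
time: 16.85
tool_pos: [0.5818, 0.1672, 0.0368]
tool_rot: [-0.002, 0.016, 1.0, -0.003]
contact_force: [-6.4, -12.4, 1.4]
gripper_width: 0.68
grasp_force: 66.0
```

```bash
python3 -m pendant '[[0,[0.004,-0.017,0.01],0],[0,[0.004,-0.017,0.012],0],[0,[0.004,-0.017,0.012],0]]'; python3 -m pendant '[[0.8,[0.004,0,0],0],[0.8,[0.004,0,0],0],[0.85,[0.004,0,0],0],[0.85,[0.004,0,0],0],[0.85,[0.004,0,0],0]]'; python3 -m pendant '[[0.85,[0,0,-0.3],0],[0.85,[0,0,-0.7],0],[0.9,[0,0,-1],0],[1,[0,-0.4,-1],0],[1,[0,-0.8,-1],0.05],[1,[0,-1,-1],0.10],[1,[0,-1,-1],0.11],[1,[0,-1,-1],0.11]]';python3 go.py .551 -.288 .05 -.383
python3 - <<'E'
from plant import manip
import pickle
s=manip.state();f=manip.grab_frame("scene");pickle.dump(f,open("s3.pkl","wb"))
E
```

```text
time: 17.15
tool_pos: [0.5818, 0.167, 0.036]
tool_rot: [-0.001, 0.016, 1.0, -0.001]
contact_force: [-6.5, -6.2, 2.0]
gripper_width: 0.684
grasp_force: 66.1
time: 17.65
tool_pos: [0.5823, 0.1684, 0.0362]
tool_rot: [0.0, 0.016, 1.0, 0.0]
contact_force: [0.2, -0.5, -0.1]
gripper_width: 0.848
grasp_force: 0.0
time: 18.45
tool_pos: [0.5782, 0.0475, 0.1561]
tool_rot: [0.0, 0.188, 0.982, 0.0]
contact_force: [-0.5, -0.4, -0.7]
gripper_width: 0.997
grasp_force: 0.0
t 18.45 pos [0.5782 0.0475 0.1561] yaw -0.3784 F [-0.5 -0.4 -0.7] w 0.997 g 0.0
shift [-0.822 -2.682  0.884] roll 0.0015
```

```bash
python3 -m pendant '[[1,[-0.2,-0.4,0],0],[1,[-0.3,-0.8,0],0],[1,[-0.4,-1,0],0],[1,[-0.4,-1,0],0]]'; python3 -m pendant '[[1,[-0.2,-0.4,0],0],[1,[-0.4,-0.8,0],0],[1,[-0.4,-1,0.3],0],[1,[-0.4,-1,0.5],0],[1,[-0.4,-1,0.5],0]]';python3 go.py .5524 -.2888 .04 -.383
```

```text
time: 18.9
tool_pos: [0.5788, -0.0836, 0.1561]
tool_rot: [0.0, 0.188, 0.982, -0.0]
contact_force: [0.7, 0.8, 0.5]
gripper_width: 0.999
grasp_force: 0.0
time: 19.4
tool_pos: [0.5763, -0.2083, 0.0911]
tool_rot: [-0.004, 0.187, 0.982, 0.001]
contact_force: [-0.7, 0.6, -0.3]
gripper_width: 0.998
grasp_force: 0.0
t 19.4 pos [ 0.5763 -0.2083  0.0911] yaw -0.3764 F [-0.7  0.6 -0.3] w 0.998 g 0.0
shift [-0.065 -0.697  0.425] roll 0.0021
```

```bash
python3 -m pendant '[[1,[-0.03,-0.35,0],0],[1,[-0.05,-0.69,0],0],[1,[-0.06,-0.69,0.1],0],[1,[-0.06,-0.69,0.3],0],[1,[-0.06,-0.69,0.3],0],[1,[-0.06,-0.69,0.3],0]]';python3 go.py .5524 -.2888 .0022 -.383
python3 - <<'E'
from plant import manip;import cv2,pickle,numpy as np
f=pickle.load(open("s3.pkl","rb"))["img"][180:290,290:400,::-1]
a=cv2.resize(f,(400,400),interpolation=cv2.INTER_CUBIC);b=cv2.resize(manip.grab_frame("wrist")["img"][120:,80:480,::-1],(400,300))
c=np.zeros((400,800,3),np.uint8);c[:,:400]=a;c[:300,400:]=b;cv2.imwrite("pics/m3.png",c)
E
```

```text
time: 20.0
tool_pos: [0.5558, -0.2883, 0.0602]
tool_rot: [-0.0, 0.186, 0.982, 0.0]
contact_force: [0.8, -0.0, 0.2]
gripper_width: 1.002
grasp_force: 0.0
t 20.0 pos [ 0.5558 -0.2883  0.0602] yaw -0.3749 F [ 0.8 -0.   0.2] w 1.002 g 0.0
shift [ 0.024 -0.014  0.484] roll 0.0026
```

View pics/m3.png

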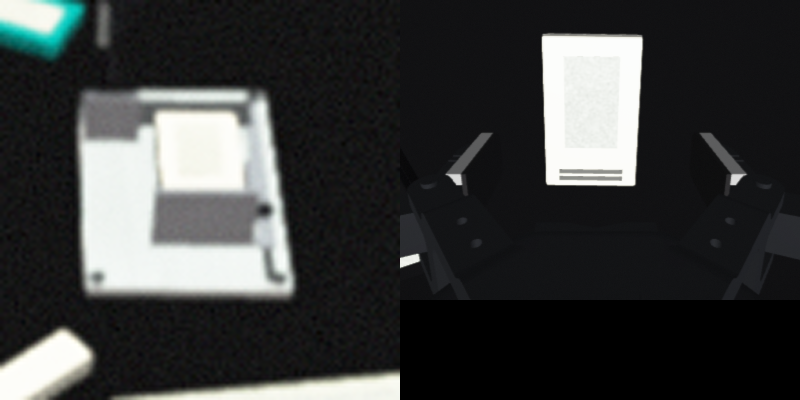

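Box A is stacked squarely on the deep box (198,150), and box B is centred between the fingers (592,110). I'll descend and grip B.

```bash
python3 -m pendant '[[1,[0.024,-0.014,0.15],0.002],[1,[0.024,-0.014,0.3],0.002],[1,[0.024,-0.014,0.44],0.002],[1,[0.024,-0.014,0.48],0.002],[1,[0.024,-0.014,0.48],0.002],[1,[0.024,-0.014,0.48],0.002]]'; python3 -m pendant '[[0,[0,0,0],0],[0,[0,0,0],0],[0,[0,0,0],0],[0,[0,0,0],0],[0,[0,0,0],0],[0,[0,0,0],0],[0,[0,0,0],0]]';python3 go.py .570 .164 .12 -.032
```

```text
time: 20.65
tool_pos: [0.5523, -0.2906, 0.0027]
tool_rot: [0.0, 0.19, 0.982, -0.0]
contact_force: [-0.3, -0.4, 0.3]
gripper_width: 0.997
grasp_force: 0.0
time: 21.35
tool_pos: [0.553, -0.2911, 0.0039]
tool_rot: [0.001, 0.191, 0.982, -0.001]
contact_force: [-0.8, -0.7, 6.2]
gripper_width: 0.68
grasp_force: 65.2
t 21.35 pos [ 0.553  -0.2911  0.0039] yaw -0.3834 F [-0.8 -0.7  6.2] w 0.68 g 65.2
shift [ 1.284  3.57  -0.973] roll -0.1118
```

```bash
python3 -m pendant '[[0,[0,0,-0.4],0],[0,[0,0,-0.8],0],[0,[0.1,0.4,-1],-0.04],[0,[0.3,0.8,-1],-0.08],[0,[0.4,1,-1],-0.11],[0,[0.4,1,-1],-0.112],[0,[0.4,1,-1],-0.112]]'; python3 go.py .570 .164 .12 -.032
```

```text
time: 22.05
tool_pos: [0.5517, -0.1604, 0.1216]
tool_rot: [-0.001, 0.015, 1.0, -0.0]
contact_force: [0.6, 0.2, -1.9]
gripper_width: 0.674
grasp_force: 65.3
t 22.05 pos [ 0.5517 -0.1604  0.1216] yaw -0.0305 F [ 0.6  0.2 -1.9] w 0.674 g 65.3
shift [-0.07   2.707  0.013] roll 0.0005
```

```bash
python3 -m pendant '[[0,[-0.1,0.4,0],0],[0,[-0.1,0.8,0],0],[0,[-0.1,1,0],0],[0,[-0.1,1,0],0]]';python3 -m pendant '[[0,[0,0.4,0],0],[0,[0,0.8,0],0],[0,[0,1,0],0],[0,[0,1,0],0]]';  python3 -m pendant '[[0,[0,0.4,0],0],[0,[0,0.65,0],0],[0,[0,0.65,0],0],[0,[0,0.65,0],0],[0,[0,0.65,0],0]]'; python3 go.py .570 .164 .062 -.032
```

```text
time: 22.45
tool_pos: [0.5679, -0.0401, 0.1217]
tool_rot: [-0.001, 0.015, 1.0, 0.0]
contact_force: [-0.1, 0.1, -1.6]
gripper_width: 0.681
grasp_force: 65.3
time: 22.85
tool_pos: [0.5721, 0.0792, 0.122]
tool_rot: [-0.0, 0.015, 1.0, 0.0]
contact_force: [0.7, -0.6, -1.3]
gripper_width: 0.677
grasp_force: 65.3
time: 23.35
tool_pos: [0.5746, 0.1543, 0.122]
tool_rot: [-0.0, 0.017, 1.0, -0.0]
contact_force: [0.8, 0.5, -0.8]
gripper_width: 0.678
grasp_force: 65.3
t 23.35 pos [0.5746 0.1543 0.122 ] yaw -0.0338 F [ 0.8  0.5 -0.8] w 0.678 g 65.3
shift [0.041 0.08  0.5  ] roll -0.0006
```

```bash
python3 -m pendant '[[0,[0.03,0.08,0.05],0],[0,[0.03,0.08,0.2],0],[0,[0.03,0.08,0.35],0],[0,[0.03,0.08,0.49],0],[0,[0.03,0.08,0.49],0],[0,[0.03,0.08,0.49],0]]'; python3 -m pendant '[[0,[0,0,0.02],0],[0,[0,0,0.05],0],[0,[0,0,0.05],0]]'; python3 go.py .572 .164 .055 -.032
```

```text
time: 23.95
tool_pos: [0.5706, 0.1658, 0.063]
tool_rot: [-0.001, 0.016, 1.0, -0.0]
contact_force: [-0.0, -1.0, -1.6]
gripper_width: 0.679
grasp_force: 65.3
time: 24.25
tool_pos: [0.571, 0.1661, 0.0576]
tool_rot: [0.0, 0.016, 1.0, 0.0]
contact_force: [-0.3, -0.3, -0.8]
gripper_width: 0.68
grasp_force: 65.3
t 24.25 pos [0.571  0.1661 0.0576] yaw -0.0314 F [-0.3 -0.3 -0.8] w 0.68 g 65.3
shift [-0.009 -0.017  0.022] roll 0.0002
```

```bash
python3 -m pendant '[[0,[-0.02,-0.012,0.02],0],[0,[-0.04,-0.012,0.02],0],[0,[-0.055,-0.012,0.02],0],[0,[-0.055,-0.012,0.02],0]]'; python3 -m pendant '[[0,[-0.01,0,0],0],[0,[-0.02,0,0],0],[0,[-0.02,0,0],0]]'; python3 -m pendant '[[0,[-0.01,0,0],0],[0,[-0.01,0,0],0]]'
```

```text
time: 24.65
tool_pos: [0.578, 0.1644, 0.0553]
tool_rot: [0.0, 0.016, 1.0, 0.0]
contact_force: [-0.5, -0.5, -1.4]
gripper_width: 0.676
grasp_force: 65.3
time: 24.95
tool_pos: [0.5801, 0.1643, 0.0552]
tool_rot: [0.0, 0.016, 1.0, 0.0]
contact_force: [-0.6, -0.9, -1.6]
gripper_width: 0.681
grasp_force: 65.3
time: 25.15
tool_pos: [0.5812, 0.1643, 0.0552]
tool_rot: [0.0, 0.016, 1.0, 0.0]
contact_force: [-0.4, -0.2, -1.2]
gripper_width: 0.678
grasp_force: 65.3
```

```bash
python3 -m pendant '[[0,[-0.01,0,0],0],[0,[-0.01,0,0],0]]'; python3 -m pendant '[[0,[-0.01,0,0],0],[0,[-0.01,0,0],0]]'; python3 -m pendant '[[0,[-0.01,0,0],0],[0,[-0.01,0,0],0]]'
```

```text
time: 25.35
tool_pos: [0.5823, 0.1643, 0.0551]
tool_rot: [-0.0, 0.016, 1.0, 0.0]
contact_force: [-0.5, 0.9, -1.9]
gripper_width: 0.68
grasp_force: 65.3
time: 25.55
tool_pos: [0.5823, 0.1643, 0.0547]
tool_rot: [-0.002, 0.016, 1.0, -0.0]
contact_force: [-5.1, -0.7, 1.7]
gripper_width: 0.68
grasp_force: 65.6
time: 25.75
tool_pos: [0.5823, 0.1643, 0.0544]
tool_rot: [-0.003, 0.016, 1.0, -0.0]
contact_force: [-8.7, -0.6, 3.5]
gripper_width: 0.677
grasp_force: 65.8
```

```bash
python3 -m pendant '[[0,[0.012,0.01,-0.004],0],[0,[0.012,0.018,-0.004],0],[0,[0.012,0.018,-0.004],0]]'; python3 -m pendant '[[0,[0,0.01,0],0],[0,[0,0.01,0],0]]'; python3 -m pendant '[[0,[0,0.01,0],0],[0,[0,0.01,0],0]]'; python3 -m pendant '[[0,[0,0.006,0],0],[0,[0,0.006,0],0]]'
```

```text
time: 26.05
tool_pos: [0.5824, 0.166, 0.055]
tool_rot: [-0.001, 0.016, 1.0, -0.0]
contact_force: [-5.2, -1.6, -1.6]
gripper_width: 0.675
grasp_force: 65.4
time: 26.25
tool_pos: [0.5825, 0.1669, 0.0549]
tool_rot: [-0.001, 0.016, 1.0, -0.001]
contact_force: [-4.9, -4.0, -0.6]
gripper_width: 0.68
grasp_force: 65.4
time: 26.45
tool_pos: [0.5824, 0.167, 0.055]
tool_rot: [-0.001, 0.016, 1.0, -0.002]
contact_force: [-6.3, -6.2, 0.0]
gripper_width: 0.679
grasp_force: 65.5
time: 26.65
tool_pos: [0.5824, 0.167, 0.055]
tool_rot: [-0.002, 0.016, 1.0, -0.003]
contact_force: [-6.3, -9.9, 1.0]
gripper_width: 0.678
grasp_force: 65.5
```

```bash
python3 -m pendant '[[0,[0.004,-0.017,0.008],0],[0,[0.004,-0.017,0.01],0],[0,[0.004,-0.017,0.01],0]]'; python3 -m pendant '[[0.8,[0.004,0,0],0],[0.8,[0.004,0,0],0],[0.85,[0.004,0,0],0],[0.85,[0.004,0,0],0],[0.85,[0.004,0,0],0]]'; python3 -m pendant '[[0.85,[0,0,-0.2],0],[0.85,[0,0,-0.5],0],[0.85,[0,0,-0.8],0],[0,[0.3,-0.4,-0.8],0],[0,[0.5,-0.7,-0.8],0],[0,[0.65,-0.8,-0.8],0],[0,[0.65,-0.8,-0.8],0],[0,[0.65,-0.8,-0.8],0]]';python3 go.py .502 .068 .045 -.032
python3 - <<'E'
from plant import manip
import pickle,cv2
f=manip.grab_frame("wrist");cv2.imwrite("pics/w4.png",f["img"][:,:,::-1])
E
```

```text
time: 26.95
tool_pos: [0.5824, 0.1669, 0.0544]
tool_rot: [-0.001, 0.016, 1.0, -0.001]
contact_force: [-5.8, -3.2, 1.8]
gripper_width: 0.677
grasp_force: 65.6
time: 27.45
tool_pos: [0.5828, 0.1676, 0.0547]
tool_rot: [0.0, 0.016, 1.0, 0.0]
contact_force: [0.3, -0.5, 0.3]
gripper_width: 0.851
grasp_force: 0.0
time: 28.25
tool_pos: [0.5016, 0.0739, 0.1508]
tool_rot: [0.001, 0.016, 1.0, 0.0]
contact_force: [-0.5, -0.2, 0.5]
gripper_width: 0.009
grasp_force: 0.0
t 28.25 pos [0.5016 0.0739 0.1508] yaw -0.0321 F [-0.5 -0.2  0.5] w 0.009 g 0.0
shift [-0.003 -0.049  0.882] roll -0.0
```

View pics/w4.png

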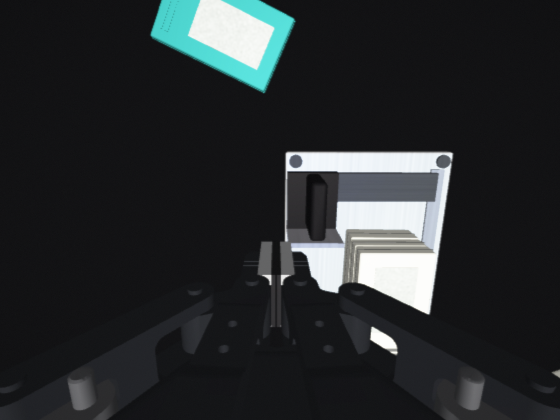

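The three boxes form a square pile (345–435, 230+) and the rib is at (318,205), right of the closed fingers (276,250). I'll descend beside the rib and push it.

```bash
python3 -m pendant '[[0,[0,-0.06,0.1],0],[0,[0,-0.06,0.4],0],[0,[0,-0.06,0.7],0],[0,[0,-0.06,0.85],0],[0,[0,-0.06,0.85],0],[0,[0,-0.06,0.85],0]]'; python3 -m pendant '[[0,[0,0.04,0],0],[0,[0,0.08,0],0],[0,[0,0.12,0],0],[0,[0,0.16,0],0],[0,[0,0.2,0],0],[0,[0,0.2,0],0]]'
```

```text
time: 28.9
tool_pos: [0.5014, 0.0669, 0.048]
tool_rot: [-0.0, 0.015, 1.0, -0.0]
contact_force: [-0.1, 0.1, 0.4]
gripper_width: 0.001
grasp_force: 0.0
time: 29.5
tool_pos: [0.5023, 0.0914, 0.0488]
tool_rot: [0.0, 0.015, 1.0, 0.0]
contact_force: [-0.9, 0.1, 0.5]
gripper_width: 0.0
grasp_force: 0.0
```

```bash
python3 -m pendant '[[0,[0,0.03,0],0],[0,[0,0.06,0],0],[0,[0,0.09,0],0],[0,[0,0.12,0],0],[0,[0,0.15,0],0],[0,[0,0.15,0],0]]';python3 -m pendant '[[0,[0,0.03,0],0],[0,[0,0.06,0],0],[0,[0,0.09,0],0],[0,[0,0.12,0],0],[0,[0,0.12,0],0]]'
```

```text
time: 30.1
tool_pos: [0.5025, 0.1094, 0.0484]
tool_rot: [-0.0, 0.016, 1.0, 0.0]
contact_force: [-0.8, 0.5, 0.1]
gripper_width: 0.003
grasp_force: 0.0
time: 30.6
tool_pos: [0.5028, 0.1238, 0.0482]
tool_rot: [-0.0, 0.016, 1.0, 0.0]
contact_force: [0.2, 0.3, -0.1]
gripper_width: -0.0
grasp_force: 0.0
```

```bash
python3 -m pendant '[[0,[0,0.02,0],0],[0,[0,0.04,0],0],[0,[0,0.06,0],0]]';python3 -m pendant '[[0,[0,0.015,0],0],[0,[0,0.03,0],0]]';python3 - <<'E'
from h import *;from plant import manip;import pickle
s=manip.state();f=manip.grab_frame("wrist");pickle.dump((s,f),open("w5.pkl","wb"));g=f["img"].astype(int).mean(2)
T=np.eye(4);T[:3,:3]=Rq(s["tool_rot"]);T[:3,3]=s["tool_pos"];T=T@f["tool_from_camera"]
def P(p):
    q=T[:3,:3].T@(np.array(p)-T[:3,3]);return q[:2]/q[2]*[f["fx"],f["fy"]]+[f["cx"],f["cy"]]
H=np.array([.5888,.1679]);ux=np.array([.9995,-.032]);uy=np.array([.032,.9995])
# profile along carrier y at x=-108..-60, z=.07 plane and blade-top at x=-55, z=.062
for cx,z in((-100,.07),(-90,.07),(-55,.062)):
    print(cx,[int(g[int(round(v)),int(round(u))]) if 0<=v<420 and 0<=u<560 else -1 for u,v in (P([*(H+cx/1e3*ux+y/1e3*uy),z]) for y in range(-100,44,4))])
E
```

```text
time: 30.9
tool_pos: [0.503, 0.1304, 0.0483]
tool_rot: [-0.0, 0.016, 1.0, -0.0]
contact_force: [-1.1, -0.9, -0.0]
gripper_width: -0.001
grasp_force: 1.1
time: 31.1
tool_pos: [0.5031, 0.133, 0.0483]
tool_rot: [-0.0, 0.015, 1.0, -0.001]
contact_force: [-1.0, -11.2, 2.0]
gripper_width: -0.002
grasp_force: 5.2
-100 [19, 19, 19, 19, 18, 20, 20, 20, 245, 243, 245, 242, 243, 245, 246, 101, 17, 101, 42, 11, 37, 37, 22, 40, 244, 244, 246, 244, 246, 244, 205, 210, 243, 20, 20, 19]
-90 [19, 19, 19, 19, 18, 20, 19, 19, 245, 243, 244, 242, 243, 23, 90, 101, 19, 101, 23, 23, 35, 35, 22, 35, 245, 244, 244, 244, 246, 245, 204, 208, 243, 20, 19, 20]
-55 [22, 38, 37, 38, 22, 44, 50, 48, 22, 22, 22, 22, 22, 22, 24, 34, 201, 42, 20, 22, 21, 22, 22, 23, 22, 50, 49, 43, 42, 37, 36, 25, 22, 22, 23, 22]
```

```bash
python3 -m pendant '[[0,[0,0.01,0],0],[0,[0,0.01,0],0]]'; python3 -m pendant '[[0,[0,-0.15,0],0],[0,[0,-0.3,0],0],[0,[0,-0.3,-0.5],0],[0,[0,-0.3,-1],0],[0,[0,-0.3,-1],0],[0,[0,-0.3,-1],0]]';python3 - <<'E'
from h import *;from plant import manip
s=manip.state();f=manip.grab_frame("wrist");g=f["img"].astype(int).mean(2)
T=np.eye(4);T[:3,:3]=Rq(s["tool_rot"]);T[:3,3]=s["tool_pos"];T=T@f["tool_from_camera"]
def P(p):
    q=T[:3,:3].T@(np.array(p)-T[:3,3]);return q[:2]/q[2]*[f["fx"],f["fy"]]+[f["cx"],f["cy"]]
H=np.array([.5888,.1679]);ux=np.array([.9995,-.032]);uy=np.array([.032,.9995])
for cx,z in((-95,.07),(-85,.07),(-75,.07),(-55,.062),(-30,.066)):
    print(cx,[int(g[int(round(v)),int(round(u))]) if 0<=v<420 and 0<=u<560 else -1 for u,v in (P([*(H+cx/1e3*ux+y/1e3*uy),z]) for y in range(-60,44,2))])
E
```

```text
time: 31.35
tool_pos: [0.503, 0.133, 0.0483]
tool_rot: [-0.001, 0.015, 1.0, -0.003]
contact_force: [-2.0, -10.4, 2.2]
gripper_width: -0.004
grasp_force: 5.5
time: 31.95
tool_pos: [0.5052, 0.0998, 0.1737]
tool_rot: [0.005, 0.016, 1.0, 0.001]
contact_force: [0.0, 0.3, 0.6]
gripper_width: -0.001
grasp_force: 0.0
-95 [96, 96, 95, 96, 95, 95, 96, 95, 41, 51, 50, 51, 50, 50, 50, 41, 11, 12, 12, 26, 46, 45, 43, 38, 28, 46, 46, 77, 95, 96, 96, 95, 95, 95, 96, 96, 95, 95, 94, 94, 95, 94, 94, 95, 170, 211, 215, 243, 238, 21, 19, 20]
-85 [241, 243, 245, 243, 247, 245, 243, 244, 155, 48, 49, 49, 49, 47, 48, 28, 11, 11, 12, 24, 44, 43, 39, 35, 29, 44, 43, 201, 245, 246, 243, 245, 246, 243, 244, 244, 245, 245, 244, 242, 245, 172, 207, 206, 212, 210, 223, 244, 211, 30, 20, 19]
-75 [242, 243, 246, 243, 246, 244, 243, 243, 136, 46, 48, 46, 46, 46, 45, 44, 16, 12, 11, 28, 42, 40, 37, 30, 27, 43, 43, 165, 245, 246, 244, 245, 246, 244, 244, 245, 246, 246, 244, 241, 245, 203, 207, 207, 212, 209, 236, 244, 154, 21, 18, 19]
-55 [242, 241, 245, 243, 247, 243, 243, 243, 243, 243, 238, 204, 205, 208, 203, 206, 210, 211, 211, 209, 206, 212, 209, 205, 212, 211, 210, 207, 212, 213, 210, 206, 205, 170, 158, 157, 156, 156, 156, 155, 154, 154, 163, 196, 205, 209, 209, 208, 237, 244, 145, 20]
-30 [100, 101, 96, 28, 28, 28, 28, 28, 29, 197, 242, 239, 123, 126, 118, 190, 252, 253, 253, 253, 253, 253, 247, 247, 244, 246, 247, 247, 247, 247, 246, 248, 247, 247, 247, 248, 247, 245, 247, 252, 253, 253, 253, 253, 252, 229, 203, 242, 245, 215, 20, 19]
```

```bash
python3 -c "
from plant import manip
print(manip.job_done())"
```

```text
the job is handed in; nothing more can be done
None
```

The three boxes are stacked in the carrier with the deep box at the bottom, each felt gently home against the stop and fence. The lock is pushed to its end stop, and the job was handed in at about 32 s; no verdict came back.

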